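# Check in the green reagent cartridge with a code reader

### The arm

A 6-joint arm with a two-finger parallel gripper is mounted at the origin on the work surface. World frame = base frame: x ahead of the robot, y to its left, z up, the work surface at z = 0. Lengths are in mm, angles in rad, forces in N, time in s.
With the tool pointing down it reaches from about 325 to 750 mm from the base axis. Payload 7.6 kg.
Tool frame: the origin (TCP) lies on the centre line of the jaws, within the pads' length; the fingertips stand 17 mm ahead of it and the grasp point (between the pads) lies 2 mm behind it; z points along the fingers, y is the line along which they close (so a half turn about z gives the same grasp; the last joint's range is limited). The gripper opens to 85 mm and grips with 20 to 120 N. Pads are 22 mm wide; open, the fingers measure 114 mm over their backs; the gripper's body (76 mm by 85 mm) begins 54 mm behind the grasp point. The pads swing forward as they close: fully open they stand 13 mm farther back than shut.
Start: joints at [-1.298, 0.052, 1.401, -0, 1.689, -0.07], TCP at [176.491, -494.464, 248.323] pointing down, gripper open.
Joint ranges: [-2.9, 2.9], [-0.91, 2.17], [0.12, 2.37], [-1.06, 4.2], [0.26, 2.73], [-2.93, 2.93]. Speed limits (rad/s): [2.57, 2.57, 3.01, 3.14, 3.14, 3.14].

### API

Orientations are given as [roll, pitch, yaw] about the fixed x, y, z axes, in that order (R = Rz(yaw) Ry(pitch) Rx(roll)).
In Python, from plant import env gives the robot as it stands.
- The arm moves only by the tool move_arm, never from a script. Its argument "deltas" is a list of rows, each a list of 6 numbers: the shift along the tool's x, y, z in units of 30 mm (1.0 is 30 mm), then the turn, a rotation vector about the tool's x, y, z in degrees. In form: [[x, y, z, rx, ry, rz], ...]. A call has 1 to 10 rows; each row shifts and turns the commanded pose from where the row before left it, along the tool's axes as they then stand; what a row does not reach is not made up. A row lasts 1/8 s, in which the tool goes at most 62.5 mm and 10.7 degrees, less where a joint would pass 70% of its speed; a pose out of reach is approached as far as the arm can. A call is refused whole if a number of a shift passes 1 or a number of a turn 10.7, either way. A call with a gripper value outside its range is refused whole. "fingers" is the gripper command: -1 is shut, 1 is fully open, values between are in proportion, set as the call begins (left out, the last holds). The fingers move at their own pace and stop on an object; "force" is the grip in N (left out, the last holds). Time passes only in rows, so rows that do not move let the fingers close. It gives the time, the measured TCP pose, the force, the opening and the grip force at its end, in the units of the state.
- env.sense(): the state, without advancing time (a new reading comes with each control period).
- env.snapshot(name): name is "side" or "top"; returns (picture, depth): 480x640x3 uint8, red, green, blue; 480x640 float32, mm along the optical axis (not along the pixel's ray), 0 where there is no reading.
- env.camera_params(name): a dict with "intrinsics" (3x3 intrinsics, pixels), "R" (3x3) and "t" (3): a world point X has camera coordinates R X + t. Camera axes: x right, y down, z forward; pixel columns grow to the right and rows downward; lengths in mm; the calibration is good to about 2 mm. A picture is of the moment at which its call begins. camera_params takes no time and is no camera call.
- env.hand_in(): hands the job in; it is judged then, once.
The state is a dict: "t": time; "joint_pos": joint angles; "joint_velocities": joint speeds; "joint_efforts": joint torques, N m; "tcp_pos": TCP position; "ee_rot": TCP orientation; "contact_force": force on the tool from outside, world axes, zero at the start; "ft_torque": the same for the moment, N m; "gripper_width": finger opening in mm; "finger_force": force on a finger pad.
Only numpy, scipy, OpenCV 4.12 (cv2) and the standard library are available. Lean on these libraries where they do the work, as an engineer would, in place of code of your own. Each camera call takes 0.05 s, during which the arm holds its last target. There are 200 camera calls.

### The job

Take the stick-shaped code reader out of its holder and aim its window squarely at the square code on the slanted blue stand from about 5 cm away, holding it steady there for a full second. Then carry it to the tray, well clear of the tube rack in between, and finish still holding it, motionless, upright, with the window centred about 2 cm above the bar-code label of the green cartridge and its long side lined up with the label's. Do not put the reader down, do not let it touch the stand, the rack, the tray or any cartridge, and leave everything else where it is.

Things in the scene. Friction and masses are not known exactly. Their poses are not given: they have to be found in the camera images.
- reader: Loose stick-shaped code reader, 148 mm tall, 0.13 to 0.25 kg, upright in the holder. Origin: centre of the window in its underside; z up the handle; it looks along -z. Grey head 44 (x, the window's long side) by 26 (y) mm up to z 46 mm; above it a straight black handle, 36 by 26 mm, flat sides, to z 148 mm: grip it from above across the 26 mm, 25 to 40 N. Orange key on its -x side.
- holder: White fixed holder: base plate 100 (x) by 80 (y) by 6 mm with an upright sleeve, 59 by 40 mm outside, 51 by 32 mm inside, its rim 46 mm above the table. Origin: centre of the underside. The reader stands on the base plate in the sleeve, its axes along the holder's; lift it straight up at least 50 mm to clear the rim.
- stand: Fixed blue stand with a slanted panel (100 mm up the slope, 90 mm wide, highest point 78 mm) that faces the robot's side at 25 degrees from level. Base 90 (x) by 100 (y) mm. Origin: centre of the underside; -x is the low front edge.
- order_code (a point): Centre of the square black code (31 by 31 mm, on white paper) on the slanted panel. z points straight out of the code (up and, leaning by 25 degrees, to the stand's -x); y runs level across the panel. It is aimed at from along its z; any turn about z will do.
- tray: Fixed grey tray 114 (x) by 132 (y) mm, walls 35 mm high, with three lanes along x, 42 mm apart in y, one cartridge in each. Origin: centre of the underside.
- reagent_green: Green reagent cartridge: white box with a green top, 100 (x) by 34 (y) by 60 mm, plus a green round cap (24 mm wide, 10 mm high) at its +x end. Stands in a lane of the tray, bottom 5 mm above the table, 0.2 kg, loose. Which lane varies. Origin: centre of the underside.
- green_label (a point): Centre of the bar-code label on the green cartridge's flat top, 61 mm above its underside and 14 mm from its middle toward -x (away from the cap). The white label is 54 (x) by 24 (y) mm, z up.
- reagent_blue: Like the green cartridge, but blue. Leave it alone.
- reagent_orange: Like the green cartridge, but orange. Leave it alone.
- tube_rack: White rack with ten capped tubes, 250 (x) by 64 (y) mm, 116 mm high over the caps, 0.8 kg, loose, between the holder and the tray. Origin: centre of the underside. Leave it alone; pass above it.
- jug: White plastic bottle, 90 mm wide, 170 mm high, toward the far edge. Origin: centre of the underside. Leave it alone.
- tip_box: Blue box with a clear lid, 120 (x) by 85 (y) by 67 mm. Origin: centre of the underside. Leave it alone.
- beaker: Empty glass beaker, 68 mm wide, 85 mm high. Origin: centre of the underside. Leave it alone.
- sample_cup: Small clear jar with a yellow cap, 56 mm wide, 60 mm high. Origin: centre of the underside. Leave it alone.
- slide_box: Flat brown slide box, 100 (x) by 90 (y) by 32 mm. Origin: centre of the underside. Leave it alone.

How it is judged (in metres and radians):
On the way:
1. the held reader is aimed at the square code and held steady: the code lies 22 to 85 mm in front of the window, within 15 mm of its centre line each way, the reader within 0.25 rad of square, for 0.7 s (x of order_code in the frame of reader between -0.015 and 0.015 m and y of order_code in the frame of reader between -0.015 and 0.015 m and z of order_code in the frame of reader between -0.085 and -0.022 m and angle between the z axis of reader and the z axis of order_code, either way round below 0.25 rad and linear speed of reader below 0.03 m/s and angular speed of reader below 0.25 rad/s and contact force between reader and the fingers above 0.5 N), for 0.7 s.
At the end, for the whole second after the job is handed in: Reader held still in the fingers, upright within 0.14 rad, window 8 to 36 mm above the green label, off its centre by under 12 mm along and 9 mm across, turned within 0.16 rad of its length (either way round), touching nothing else; bystanders within 10 mm of where they began (x of reader in the frame of green_label between -0.012 and 0.012 m and y of reader in the frame of green_label between -0.009 and 0.009 m and z of reader in the frame of green_label between 0.008 and 0.036 m and angle between the x axis of reader and the x axis of green_label, either way round below 0.16 rad and angle between reader's own z axis and vertical below 0.14 rad and linear speed of reader below 0.02 m/s and angular speed of reader below 0.15 rad/s and contact force between reader and the fingers above 0.5 N and contact force between reader and reagent_green below 0.05 N and contact force between reader and reagent_blue below 0.05 N and contact force between reader and reagent_orange below 0.05 N and contact force between reader and tray below 0.05 N and contact force between reader and tube_rack below 0.05 N and contact force between reader and holder below 0.05 N and contact force between reader and stand below 0.05 N and distance of each of tube_rack, reagent_green, reagent_blue, reagent_orange, jug, tip_box, beaker, sample_cup, slide_box from where it was at the start of the episode below 0.01 m); the arm keeps its last pose, push and grip.
It fails at once if the reader touches the stand, the rack, the tray or a cartridge (contact force between reader and reagent_green above 0.5 N or contact force between reader and reagent_blue above 0.5 N or contact force between reader and reagent_orange above 0.5 N or contact force between reader and tray above 0.5 N or contact force between reader and tube_rack above 0.5 N or contact force between reader and stand above 0.5 N).
It fails at once if a bystander or cartridge is displaced by more than 10 mm (distance of any of tube_rack, reagent_green, reagent_blue, reagent_orange, jug, tip_box, beaker, sample_cup, slide_box from where it was at the start of the episode above 0.01 m).
It also fails if it takes over 48 s, if anything falls off the work surface, if the arm or the gripper's body presses on something with over 40 N, if the wrist force passes 120 N, or if a joint passes its speed limit or range.

## Working session

There is one attempt and no reset: what is moved stays moved. The work goes in short steps, Python scripts to look and compute and a tool call to move; the robot and the scene stay as the last step left them, time stands still between calls to the robot, and variables do not carry over. Pictures are saved under pics/ and viewed, at most 10 in all, crops included, and the job is handed in when it is done.

Besides the shell and the picture viewer there is one more tool, called as a command line: name --pt "numbers of a row" for each row, then --argument value for the rest. move_arm: Moves the arm, as the interface text tells. Its arguments: {"type":"object","properties":{"deltas":{"type":"array","items":{"type":"array","items":{"type":"number"}}},"fingers":{"type":"number"},"force":{"type":"number"}},"required":["deltas"]}

```bash
mkdir -p pics; python3 - <<'E'
from plant import env
import cv2, numpy as np
for n in ("side","top"):
    p,d=env.snapshot(n); cv2.imwrite(f"pics/{n}0.png",p[:,:,::-1]); np.savez(f"{n}0.npz",p=p,d=d,**env.camera_params(n))
    c=env.camera_params(n); print(n,c, (-c["R"].T@c["t"]))
print(env.sense())
E
```

```text
side {'intrinsics': array([[523.8546763 ,   0.        , 316.65355384],
       [  0.        , 523.8546763 , 244.81227299],
       [  0.        ,   0.        ,   1.        ]]), 'R': array([[-0.75959471, -0.65028743, -0.0119222 ],
       [-0.36506792,  0.44145985, -0.81965762],
       [ 0.53827622, -0.61825518, -0.57272964]]), 't': array([ 396.68142233,  276.88904159, 1310.02790189])} [-302.75645018  945.65308359  981.9753425 ]
top {'intrinsics': array([[560.68358317,   0.        , 316.50920736],
       [  0.        , 560.68358317, 237.36084565],
       [  0.        ,   0.        ,   1.        ]]), 'R': array([[ 3.49289409e-04, -9.99986148e-01,  5.25181550e-03],
       [-9.81764799e-01, -1.34128211e-03, -1.90094926e-01],
       [ 1.90099337e-01, -5.08964944e-03, -9.81751668e-01]]), 't': array([ -29.99225594,  568.18576697, 1367.95940935])} [ 297.78708366  -22.26730925 1451.1631771 ]
{'t': 0.1, 'joint_pos': array([-1.29830279e+00,  5.27702605e-02,  1.40160231e+00, -5.71398656e-07,
        1.68859233e+00, -7.02868877e-02]), 'joint_velocities': array([-0.00149439, -0.00118586, -0.00075633, -0.00073298, -0.0001718 ,
       -0.0021602 ]), 'joint_efforts': array([ 1.12364913e-03, -3.82580638e+01, -3.60985708e+01, -6.86112799e-05,
        4.81314986e-03,  2.12790144e-05]), 'tcp_pos': array([ 176.4204069 , -494.21935443,  247.569014  ]), 'ee_rot': array([-3.14022376e+00, -9.58051831e-05,  3.42780296e-01]), 'contact_force': array([0.36620161, 0.17654922, 0.39485924]), 'ft_torque': array([-0.03270231, -0.00938668, -0.02069242]), 'finger_force': 0.0, 'gripper_width': 85.3402305583722}
```

View pics/top0.png

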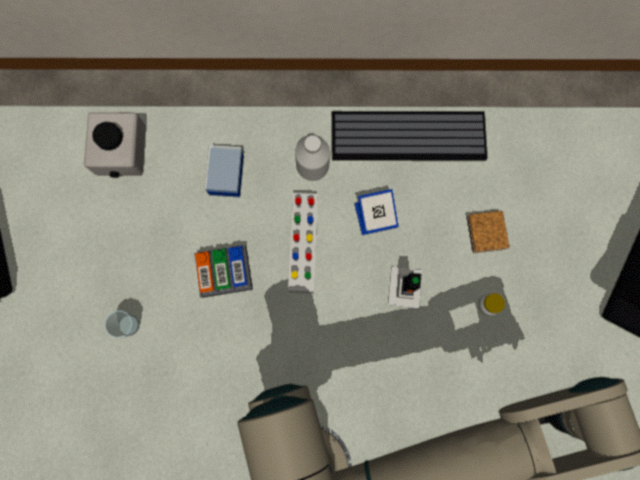

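View pics/side0.png

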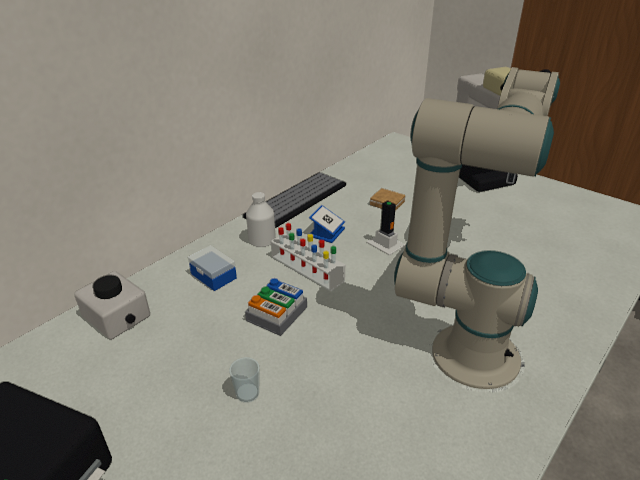

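Top view: reader at about (411,281) in the white holder, square code at (378,211), green cartridge in the tray's middle lane at (221,270), and the rack between them at (303,240). The side view shows the same layout. Next come enlarged crops.

```bash
python3 - <<'E'
import cv2
p=cv2.imread("pics/top0.png")
a=cv2.resize(p[180:320,340:440],None,fx=4,fy=4,interpolation=cv2.INTER_CUBIC)
b=cv2.resize(p[230:310,185:260],None,fx=5,fy=5,interpolation=cv2.INTER_CUBIC)
import numpy as np
c=np.zeros((560,790,3),np.uint8); c[:560,:400]=a; c[:400,405:780]=b
cv2.imwrite("pics/crop1.png",c)
s=cv2.imread("pics/side0.png")
cv2.imwrite("pics/crop2.png",cv2.resize(s[190:330,240:420],None,fx=4,fy=4,interpolation=cv2.INTER_CUBIC))
E
```

```text
(no output)
```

View pics/crop1.png

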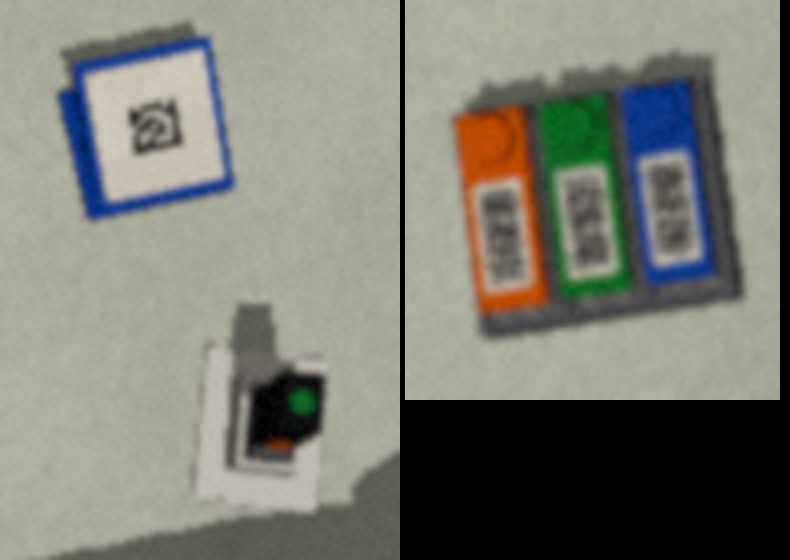

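View pics/crop2.png

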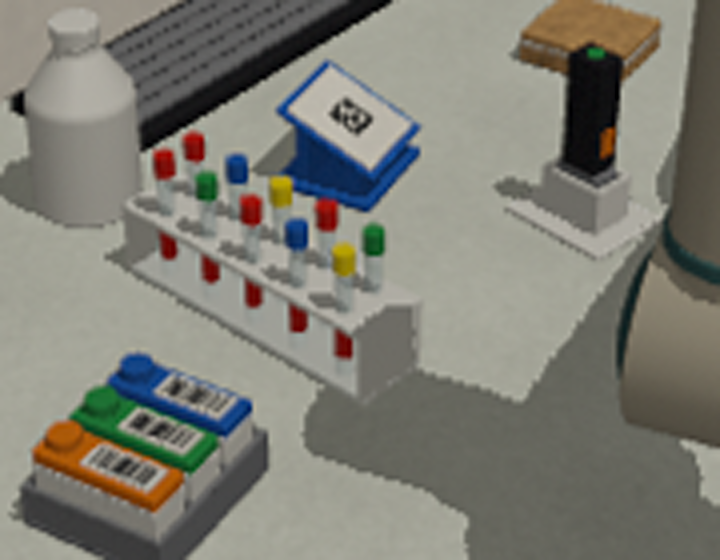

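The crops show:
- Code centre at top (379.0,211.6) and side (327.5,218.6).
- Holder plate corners at crop (210,345), (327,358), (315,512) and (196,498), with the orange key on the near (−x) side.
- Green label corners at crop (556,172), (604,165), (620,268) and (568,277), with the cap on the far (+x) side.

```bash
cat > h.py <<'E'
import numpy as np
D={n:np.load(f"{n}0.npz") for n in("side","top")}
def ray(n,u,v):
    c=D[n]; d=c["R"].T@np.linalg.inv(c["intrinsics"])@[u,v,1]; return -c["R"].T@c["t"],d
def onz(n,u,v,z): o,d=ray(n,u,v); return o+d*(z-o[2])/d[2]
def tri(a,b):
    A=np.zeros((3,3));y=np.zeros(3)
    for n,p in(("top",a),("side",b)):
        o,d=ray(n,*p); d=d/np.linalg.norm(d); P=np.eye(3)-np.outer(d,d); A+=P;y+=P@o
    return np.linalg.solve(A,y)
def cloud(n):
    c=D[n]; v,u=np.mgrid[:480,:640]; z=c["d"]; K=c["intrinsics"]
    X=np.stack([(u-K[0,2])/K[0,0]*z,(v-K[1,2])/K[1,1]*z,z],-1)
    return (X-c["t"])@c["R"]
E
python3 - <<'E'
from h import *
np.set_printoptions(precision=1,suppress=True)
L=lambda u,v:(340+(u+.5)/4-.5,180+(v+.5)/4-.5)
Rr=lambda u,v:(185+(u-405+.5)/5-.5,230+(v+.5)/5-.5)
S=lambda u,v:(240+(u+.5)/4-.5,190+(v+.5)/4-.5)
print("holder");H=[onz("top",*L(*p),6) for p in((210,345),(327,358),(315,512),(196,498))];print(np.array(H),np.mean(H,0))
e=lambda a,b:(np.linalg.norm(b-a),np.degrees(np.arctan2((b-a)[1],(b-a)[0])))
print([e(H[i],H[(i+1)%4]) for i in range(4)])
print("label");G=[onz("top",*Rr(*p),66) for p in((556,172),(604,165),(620,268),(568,277))];print(np.array(G),np.mean(G,0));print([e(G[i],G[(i+1)%4]) for i in range(4)])
print("label side",onz("side",*S(157,428),66),tri(Rr(588,221),S(157,428)))
T=cloud("top");Sd=cloud("side")
print("code tri",tri(L(157,127),S(351,116)),"depth",T[209:215,376:383].reshape(-1,3).mean(0),Sd[216:222,325:331].reshape(-1,3).mean(0))
print("panel corners side/top", tri(L(82,70),S(330,68)))
# panel plane
for C,m in((T,(slice(199,223),slice(365,390))),(Sd,(slice(210,226),slice(316,338)))):
    P=C[m].reshape(-1,3);P=P[P[:,2]>15];c=P.mean(0);n=np.linalg.svd(P-c)[2][2];n*=np.sign(n[2]);print("plane",c,n,"tilt",np.degrees(np.arccos(n[2])),"az",np.degrees(np.arctan2(n[1],n[0])))
PN=[(82,70),(205,45),(222,183),(100,208)]
for p in PN:
    o,d=ray("top",*L(*p)); t=((c-o)@n)/(d@n); print("panel corner",o+d*t)
# reader top
for C,nm in((T,"top"),(Sd,"side")):
    roi=np.zeros(C.shape[:2],bool)
    if nm=="top":roi[265:300,395:425]=1
    else: roi[195:235,375:400]=1
    m=roi&(C[...,2]>130)&(C[...,2]<175); P=C[m];print(nm,len(P),P.mean(0),P.min(0),P.max(0),np.median(P[:,2]))
print("green dot",onz("top",*L(303,401),154))
m=np.zeros((480,640),bool);m[225:315,185:260]=1
P=T[m];P=P[(P[:,2]>58)];print("cart",P[:,2].max(),np.median(P[:,2]))
m=np.zeros((480,640),bool);m[185:295,285:322]=1
P=T[m&(T[...,2]>60)];print("rack",P.min(0),P.max(0))
P=T[(T[...,2]>120)&(T[...,0]>300)];print("tall",P.min(0),P.max(0))
P=T[130:185,290:335].reshape(-1,3);P=P[P[:,2]>60];print("jug",P.min(0),P.max(0))
E
```

```text
holder
[[ 502.3 -226.5    6. ]
 [ 493.9 -302.4    6. ]
 [ 394.4 -291.2    6. ]
 [ 403.2 -215.     6. ]] [ 448.5 -258.8    6. ]
[(np.float64(76.34283738288367), np.float64(-96.34613949155943)), (np.float64(100.1618501172294), np.float64(173.57299413635351)), (np.float64(76.68128913858608), np.float64(83.34648582657907)), (np.float64(99.75152890077159), np.float64(-6.6211073338818665))]
label
[[498.1 223.9  66. ]
 [501.6 200.1  66. ]
 [450.1 190.6  66. ]
 [445.6 216.1  66. ]] [473.9 207.7  66. ]
[(np.float64(24.045961315445258), np.float64(-81.51426869787407)), (np.float64(52.35143925657936), np.float64(-169.5024431818592)), (np.float64(25.95687478119446), np.float64(99.95618808094946)), (np.float64(52.98530147672518), np.float64(8.415953452866663))]
label side [478.6 205.4  66. ] [474.3 207.5  69.4]
code tri [ 635.5 -188.5   59. ] depth [ 636.  -189.6   54.1] [ 636.2 -189.5   58.7]
panel corners side/top [ 640.8 -144.   127.1]
plane [ 635.4 -183.1   67.4] [ 1.  -0.1  0.2] tilt 75.98770294844228 az -4.86908019498723
plane [ 635.4 -180.1   65.7] [ 0.2 -0.5  0.8] tilt 33.699612351130796 az -74.25183509643065
panel corner [ 665.2 -139.    86.7]
panel corner [ 699.  -225.6   25. ]
panel corner [ 603.2 -232.4   38. ]
panel corner [ 574.5 -147.9   97.4]
top 201 [ 446.6 -256.7  151.1] [ 428.9 -273.4  131.8] [ 465.3 -243.1  160.5] 152.24844924762434
side 149 [ 444.6 -252.6  148.3] [ 427.7 -275.4  130.1] [ 469.7 -240.3  161.9] 149.9932621441549
green dot [ 448.6 -258.9  154. ]
cart 1451.1631770985678 65.0592768352189
rack [297.8 -30.7  60. ] [ 682.9   41.4 1451.2]
tall [ 381.2 -768.8  120. ] [850.1 532.2 176.2]
jug [297.8 -61.8  60. ] [ 820.2   26.4 1451.2]
```

```bash
cat >> h.py <<'E'
from scipy.spatial.transform import Rotation as Ro
def pose(yaw,n): # tool rotation with z=-n, x near yaw (deg)
    z=-np.array(n,float);z/=np.linalg.norm(z); x=np.array([np.cos(np.radians(yaw)),np.sin(np.radians(yaw)),0]);x-=z*(x@z);x/=np.linalg.norm(x)
    return Ro.from_matrix(np.stack([x,np.cross(z,x),z],1))
def rel(s,p,R): # turn first (tool rotvec deg), then shift (units of 30mm) in turned axes
    R0=Ro.from_euler("xyz",s["ee_rot"]); return np.degrees((R0.inv()*R).as_rotvec()).round(2), (R.inv().apply(np.array(p)-s["tcp_pos"])/30).round(3)
E
python3 - <<'E'
from h import *; from plant import env
np.set_printoptions(precision=3,suppress=True)
L=lambda u,v:(340+(u+.5)/4-.5,180+(v+.5)/4-.5)
A=[onz("top",*L(*p),z) for p,z in(((82,70),75),((205,45),75),((222,183),39),((100,208),39))]
for i,j in((0,1),(3,2),(0,3),(1,2)): d=A[i]-A[j];print(np.hypot(*d[:2]),np.degrees(np.arctan2(d[1],d[0])))
print(np.mean(A,0))
print("code at z57",onz("top",*L(157,127),57))
print(rel(env.sense(),[448.5,-258.8,240],pose(-6.5,[0,0,1])))
E
```

```text
80.18588258287679 101.91363431190914
80.64875101497644 101.8469309472284
83.01209098450664 9.243074699292391
83.08562644449933 9.564902538820819
[ 635.667 -186.006   57.   ]
code at z57 [ 635.647 -188.957   57.   ]
(array([-0.08,  0.01, 26.14]), array([ 8.123, -8.824,  0.252]))
```

move_arm --pt "0 0 0 0 0 8.7" --pt "0 0 0 0 0 8.7" --pt "0 0 0 0 0 8.7" --pt "0.8 -0.85 0 0 0 0" --pt "0.8 -0.85 0 0 0 0" --pt "0.8 -0.85 0 0 0 0" --pt "0.8 -0.85 0 0 0 0" --pt "0.8 -0.85 0 0 0 0" --pt "0.8 -0.85 0 0 0 0" --pt "0.8 -0.85 0 0 0 0" --fingers 1

```text
t: 1.35
tcp_pos: [364.2, -335.0, 247.9]
ee_rot: [-3.141, 0.001, -0.113]
contact_force: [0.2, -1.1, 0.4]
gripper_width: 85.3
finger_force: 0.0
```

move_arm --pt "0.8 -0.85 0 0 0 0" --pt "0.8 -0.85 0 0 0 0" --pt "0.8 -0.9 0 0 0 0" --pt "0.1 -0.25 0.2 0 0 0" --pt "0 0 0 0 0 0" --pt "0 0 0 0 0 0"

```text
t: 2.1
tcp_pos: [447.0, -260.2, 242.2]
ee_rot: [3.141, 0.0, -0.114]
contact_force: [0.2, -0.5, 0.6]
gripper_width: 85.3
finger_force: 0.0
```

```bash
python3 - <<'E'
from h import *; from plant import env; import cv2
s=env.sense(); print(s["tcp_pos"],s["ee_rot"],s["joint_pos"],s["gripper_width"])
print(rel(s,[448.5,-258.8,240],pose(-6.5,[0,0,1])))
p,d=env.snapshot("side"); q,_=env.snapshot("top")
a=cv2.resize(p[120:270,330:450],None,fx=3.3,fy=3.3,interpolation=cv2.INTER_CUBIC);b=cv2.resize(q[210:360,345:465],None,fx=3.3,fy=3.3,interpolation=cv2.INTER_CUBIC)
cv2.imwrite("pics/over.png",np.hstack([a,b])[:,:,::-1])
E
```

```text
[ 446.95834253 -260.16184488  242.22036072] [ 3.14141872e+00  3.81706155e-04 -1.13780121e-01] [-5.98375070e-01  3.19589423e-02  1.43362201e+00 -3.33576120e-04
  1.67626843e+00  1.08616627e+00] 85.25810428198183
(array([ 0.01,  0.02, -0.02]), array([ 0.046, -0.051,  0.074]))
```

View pics/over.png

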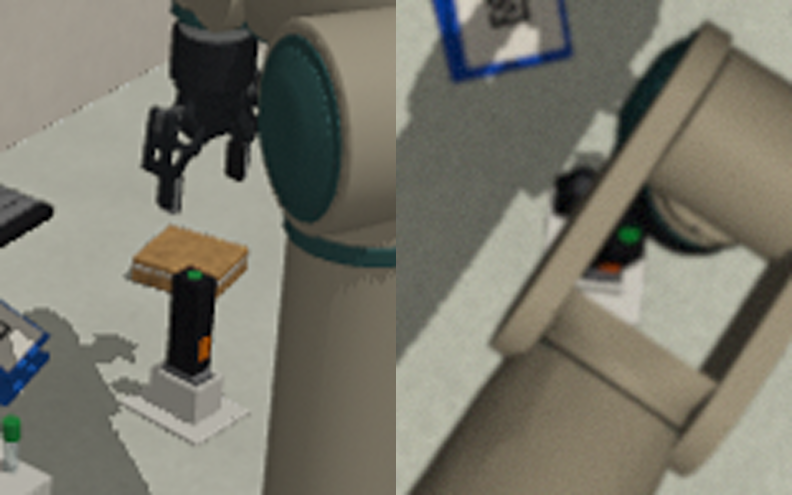

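The side crop shows the gripper over the reader, with the jaws spread across the handle's 26 mm sides. Next is the descent.

move_arm --pt "0.05 -0.05 0.5 0 0 0" --pt "0 0 0.6 0 0 0" --pt "0 0 0.6 0 0 0" --pt "0 0 0.6 0 0 0" --pt "0 0 0.6 0 0 0" --pt "0 0 0.6 0 0 0" --pt "0 0 0.4 0 0 0" --pt "0 0 0.25 0 0 0" --pt "0 0 0 0 0 0" --pt "0 0 0 0 0 0"

```text
t: 3.45
tcp_pos: [449.7, -258.4, 118.5]
ee_rot: [3.141, -0.001, -0.113]
contact_force: [-0.2, 0.2, -0.5]
gripper_width: 85.2
finger_force: 0.0
```

move_arm --pt "0 0 0 0 0 0" --pt "0 0 0 0 0 0" --pt "0 0 0 0 0 0" --pt "0 0 0 0 0 0" --pt "0 0 0 0 0 0" --pt "0 0 0 0 0 0" --pt "0 0 0 0 0 0" --pt "0 0 0 0 0 0" --pt "0 0 0 0 0 0" --pt "0 0 0 0 0 0" --fingers -1 --force 35

```text
t: 4.7
tcp_pos: [449.4, -258.3, 118.0]
ee_rot: [3.141, -0.0, -0.113]
contact_force: [0.6, -1.6, 2.4]
gripper_width: 25.6
finger_force: 36.0
```

move_arm --pt "0 0 -0.1 0 0 0" --pt "0 0 -0.3 0 0 0" --pt "0 0 -0.4 0 0 0" --pt "0 0 -0.5 0 0 0" --pt "0 0 -0.5 0 0 0" --pt "0 0 -0.5 0 0 0" --pt "0 0 -0.5 0 0 0" --pt "0 0 -0.4 0 0 0" --pt "0 0 -0.3 0 0 0" --pt "0 0 0 0 0 0"

```text
t: 5.95
tcp_pos: [449.5, -258.3, 223.5]
ee_rot: [3.141, -0.001, -0.113]
contact_force: [-0.2, -0.1, -1.8]
gripper_width: 25.5
finger_force: 35.5
```

```bash
python3 - <<'E'
from h import *; from plant import env; import cv2
s=env.sense(); print(s["tcp_pos"],s["ee_rot"],s["finger_force"],s["gripper_width"])
a=np.radians(11.5);t=np.radians(25);n=np.array([-np.sin(t)*np.cos(a),-np.sin(t)*np.sin(a),np.cos(t)])
c=np.array([635.6,-188.9,57.5])
for d in(90,50):
    p=c+n*(d+112); print(d,p,c+n*d,rel(s,p,pose(-6.5,n)))
p,d=env.snapshot("side"); q,_=env.snapshot("top")
a=cv2.resize(p[100:250,320:440],None,fx=3.3,fy=3.3,interpolation=cv2.INTER_CUBIC);b=cv2.resize(q[190:340,345:465],None,fx=3.3,fy=3.3,interpolation=cv2.INTER_CUBIC)
cv2.imwrite("pics/lift.png",np.hstack([a,b])[:,:,::-1])
E
```

```text
[ 449.49580033 -258.32052947  223.47024265] [ 3.14095956e+00 -1.01858369e-03 -1.12793326e-01] 35.52332639694214 25.518966953112194
90 [ 551.94491679 -205.91981904  240.57417298] [ 598.32793322 -196.48308769  139.06770083] (array([ 8.11, 23.6 ,  1.74]), array([ 3.031, -2.182,  1.045]))
50 [ 568.5102798  -202.54955784  204.3218615 ] [ 614.89329623 -193.11282649  102.81538935] (array([ 8.11, 23.6 ,  1.74]), array([ 3.031, -2.182,  2.378]))
```

View pics/lift.png

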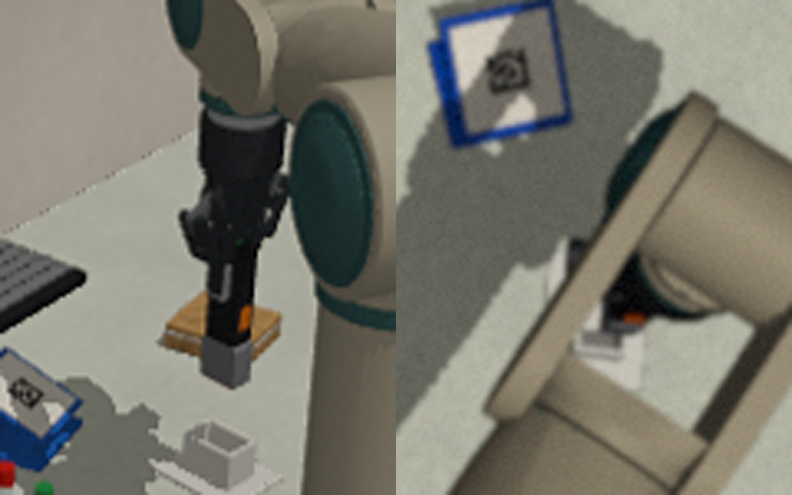

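The reader is out of the holder and hanging upright in the jaws. Next, tilt in place and move to the standoff.

move_arm --pt "0 0 0 0.6 1.6 0.1" --pt "0 0 0 1 3 0.2" --pt "0 0 0 1.3 3.8 0.3" --pt "0 0 0 1.3 3.8 0.3" --pt "0 0 0 1.3 3.8 0.3" --pt "0 0 0 1.3 3.8 0.3" --pt "0 0 0 0.8 2.4 0.2" --pt "0 0 0 0.5 1.4 0.1" --pt "0 0 0 0 0 0"

```text
t: 7.18
tcp_pos: [449.0, -258.2, 222.5]
ee_rot: [-2.985, -0.408, -0.178]
contact_force: [0.2, -0.4, -1.3]
gripper_width: 25.4
finger_force: 35.5
```

move_arm --pt "0.2 -0.15 0.05 0 0 0" --pt "0.4 -0.3 0.15 0 0 0" --pt "0.5 -0.35 0.15 0 0 0" --pt "0.5 -0.35 0.15 0 0 0" --pt "0.5 -0.35 0.15 0 0 0" --pt "0.4 -0.3 0.15 0 0 0" --pt "0.3 -0.25 0.1 0 0 0" --pt "0.2 -0.1 0.1 0 0 0" --pt "0 0 0 0 0 0"

```text
t: 8.3
tcp_pos: [550.5, -206.7, 240.3]
ee_rot: [-2.985, -0.407, -0.177]
contact_force: [0.2, 0.2, -2.9]
gripper_width: 25.8
finger_force: 35.4
```

```bash
python3 - <<'E'
from h import *; from plant import env; import cv2
s=env.sense(); print(s["tcp_pos"],s["ee_rot"],s["finger_force"],s["gripper_width"],s["t"])
a=np.radians(11.5);t=np.radians(25);n=np.array([-np.sin(t)*np.cos(a),-np.sin(t)*np.sin(a),np.cos(t)])
c=np.array([635.6,-188.9,57.5])
for d in(90,50):
    p=c+n*(d+112); print(d,rel(s,p,pose(-6.5,n)))
p,d=env.snapshot("side")
cv2.imwrite("pics/aim.png",cv2.resize(p[130:260,290:420],None,fx=4,fy=4,interpolation=cv2.INTER_CUBIC)[:,:,::-1])
E
```

```text
[ 550.4911126 -206.6748544  240.3144742] [-2.98468736 -0.40749849 -0.17696409] 35.4473751783371 25.849694083065376 8.3
90 (array([-0.02,  0.09, -0.07]), array([ 0.043, -0.031,  0.014]))
50 (array([-0.02,  0.09, -0.07]), array([ 0.043, -0.031,  1.348]))
```

View pics/aim.png

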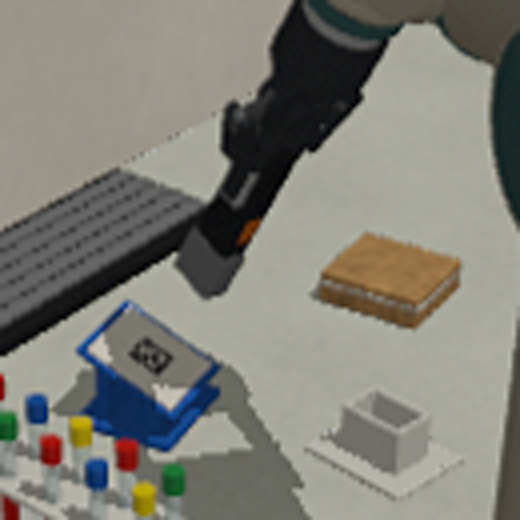

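The side view shows the reader's axis running straight through the code at (152,356). I'll move in 40 mm and hold.

move_arm --pt "0.05 -0.05 0.1 0 0 0" --pt "0 0 0.2 0 0 0" --pt "0 0 0.3 0 0 0" --pt "0 0 0.3 0 0 0" --pt "0 0 0.2 0 0 0" --pt "0 0 0.15 0 0 0" --pt "0 0 0.1 0 0 0" --pt "0 0 0 0 0 0" --pt "0 0 0 0 0 0" --pt "0 0 0 0 0 0"

```text
t: 9.6
tcp_pos: [568.6, -202.2, 205.0]
ee_rot: [-2.985, -0.408, -0.177]
contact_force: [0.6, -0.3, -1.6]
gripper_width: 25.5
finger_force: 35.4
```

move_arm --pt "0 0 0 0 0 0" --pt "0 0 0 0 0 0" --pt "0 0 0 0 0 0" --pt "0 0 0 0 0 0" --pt "0 0 0 0 0 0" --pt "0 0 0 0 0 0" --pt "0 0 0 0 0 0" --pt "0 0 0 0 0 0" --pt "0 0 0 0 0 0" --pt "0 0 0 0 0 0"

```text
t: 10.85
tcp_pos: [568.6, -202.1, 204.6]
ee_rot: [-2.985, -0.408, -0.177]
contact_force: [-0.0, 0.2, -2.1]
gripper_width: 25.9
finger_force: 35.4
```

```bash
python3 - <<'E'
from h import *; from plant import env; import cv2
a=np.radians(11.5);t=np.radians(25);n=np.array([-np.sin(t)*np.cos(a),-np.sin(t)*np.sin(a),np.cos(t)])
c=np.array([635.6,-188.9,57.5])
s=env.sense(); print(s["tcp_pos"],s["ee_rot"],s["finger_force"],s["t"],rel(s,c+n*162,pose(-6.5,n)))
p,d=env.snapshot("side");q,_=env.snapshot("top")
f=lambda i:cv2.resize(i,None,fx=4,fy=4,interpolation=cv2.INTER_CUBIC)
cv2.imwrite("pics/aim2.png",np.hstack([f(p[160:260,290:390]),f(q[180:280,330:430])])[:,:,::-1])
E
```

```text
[ 568.57206559 -202.11228267  204.64076513] [-2.98471725 -0.40790144 -0.17728249] 35.4473751783371 10.85 (array([-0.02,  0.06, -0.08]), array([-0.004,  0.016,  0.008]))
```

View pics/aim2.png

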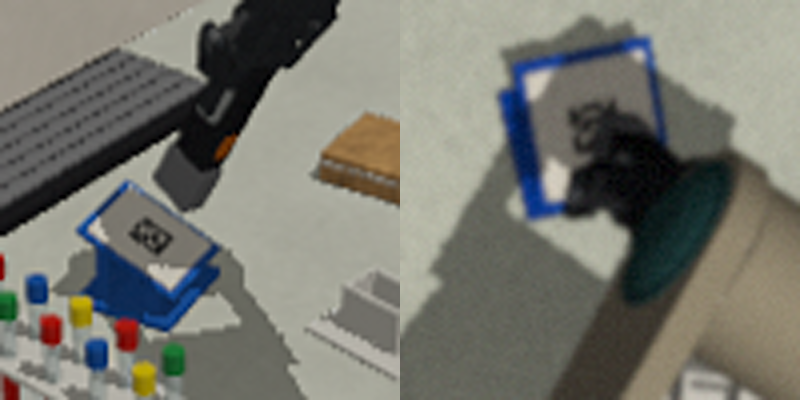

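The reader sits square over the code, with the head at side-crop (183,188) and the code at (150,236). It was held for over 1.2 s. Now back off along the axis and straighten up.

move_arm --pt "0 0 -0.1 0 0 0" --pt "0 0 -0.3 0 0 0" --pt "0 0 -0.5 0 0 0" --pt "0 0 -0.6 0 0 0" --pt "0 0 -0.6 0 0 0" --pt "0 0 -0.6 0 0 0" --pt "0 0 -0.5 0 0 0" --pt "0 0 -0.3 0 0 0" --pt "0 0 -0.1 0 0 0" --pt "0 0 0 0 0 0"

```text
t: 12.2
tcp_pos: [523.9, -211.2, 302.2]
ee_rot: [-2.984, -0.407, -0.177]
contact_force: [-0.0, -0.2, -2.3]
gripper_width: 25.6
finger_force: 35.4
```

```bash
python3 - <<'E'
from h import *; from plant import env
np.set_printoptions(precision=3,suppress=True)
s=env.sense(); print(s["tcp_pos"],s["ee_rot"],s["joint_pos"])
c=D["side"]; q=c["intrinsics"]@(c["R"]@[614.9,-193,102.8]+c["t"]); print("window px",q/q[2],"crop",(q/q[2])[:2]*4-[1160,640])
print(rel(s,[474,207.5,300],pose(9.3,[0,0,1])))
E
```

```text
[ 523.918 -211.213  302.182] [-2.984 -0.407 -0.177] [-0.59  -0.091  1.484  0.308  1.44   1.133]
window px [333.244 208.773   1.   ] crop [172.978 195.093]
(array([ -4.83, -24.55, -17.32]), array([  0.613, -14.043,   0.073]))
```

move_arm --pt "0 0 0 -0.3 -1.5 -1.1" --pt "0 0 0 -0.6 -3.1 -2.2" --pt "0 0 0 -0.8 -4 -2.8" --pt "0 0 0 -0.8 -4 -2.8" --pt "0 0 0 -0.8 -4 -2.8" --pt "0 0 0 -0.7 -3.6 -2.5" --pt "0 0 0 -0.5 -2.8 -2" --pt "0 0 0 -0.3 -1.5 -1.1" --pt "0 0 0 0 0 0"

```text
t: 13.32
tcp_pos: [524.3, -211.0, 302.1]
ee_rot: [-3.141, -0.001, 0.162]
contact_force: [-0.6, -0.3, -2.1]
gripper_width: 25.8
finger_force: 35.4
```

move_arm --pt "0 -0.2 0 0 0 0" --pt "0 -0.4 0 0 0 0" --pt "0.05 -0.6 0 0 0 0" --pt "0.05 -0.7 0 0 0 0" --pt "0.05 -0.8 0 0 0 0" --pt "0.05 -0.8 0 0 0 0" --pt "0.05 -0.8 0 0 0 0" --pt "0.05 -0.8 0 0 0 0" --pt "0.05 -0.8 0 0 0 0" --pt "0.05 -0.8 0 0 0 0"

```text
t: 14.58
tcp_pos: [502.8, -9.0, 302.8]
ee_rot: [-3.141, -0.002, 0.163]
contact_force: [0.8, -0.1, -1.7]
gripper_width: 25.6
finger_force: 35.4
```

move_arm --pt "0.05 -0.8 0 0 0 0" --pt "0.05 -0.8 0 0 0 0" --pt "0.05 -0.8 0 0 0 0" --pt "0.05 -0.8 0 0 0 0" --pt "0 -0.8 0 0 0 0" --pt "0 -0.8 0 0 0 0" --pt "0 -0.7 0 0 0 0" --pt "0 -0.6 0 0 0 0" --pt "0 -0.4 0 0 0 0" --pt "0 0 0 0 0 0"

```text
t: 15.82
tcp_pos: [477.6, 183.1, 302.6]
ee_rot: [3.142, -0.001, 0.163]
contact_force: [0.5, -0.7, -1.1]
gripper_width: 25.8
finger_force: 35.4
```

```bash
python3 - <<'E'
from h import *; from plant import env
np.set_printoptions(precision=3,suppress=True)
s=env.sense(); print(s["tcp_pos"],s["ee_rot"],s["joint_pos"],s["t"],s["finger_force"])
for z in (228,198): print(rel(s,[474,207.5,z],pose(9.3,[0,0,1])))
E
```

```text
[477.638 183.14  302.578] [ 3.142 -0.001  0.163] [ 0.294  0.007  1.34  -0.     1.794  1.702] 15.825 35.41086137294769
(array([ 0.  , -0.07,  0.04]), array([ 0.012, -0.821,  2.486]))
(array([ 0.  , -0.07,  0.04]), array([ 0.012, -0.821,  3.486]))
```

move_arm --pt "0 -0.3 0 0 0 0" --pt "0 -0.3 0.1 0 0 0" --pt "0 -0.2 0.3 0 0 0" --pt "0 0 0.4 0 0 0" --pt "0 0 0.4 0 0 0" --pt "0 0 0.4 0 0 0" --pt "0 0 0.4 0 0 0" --pt "0 0 0.3 0 0 0" --pt "0 0 0.2 0 0 0" --pt "0 0 0 0 0 0"

```text
t: 17.08
tcp_pos: [474.0, 206.2, 227.3]
ee_rot: [3.142, -0.001, 0.162]
contact_force: [0.8, -0.1, -1.1]
gripper_width: 25.6
finger_force: 35.5
```

```bash
python3 - <<'E'
from h import *; from plant import env; import cv2
s=env.sense(); print(s["tcp_pos"],s["ee_rot"]); print(rel(s,[474,207.5,198],pose(9.3,[0,0,1])))
p,d=env.snapshot("side");q,_=env.snapshot("top")
f=lambda i:cv2.resize(i,None,fx=4,fy=4,interpolation=cv2.INTER_CUBIC)
cv2.imwrite("pics/lab.png",np.hstack([f(p[225:345,225:325]),f(q[220:340,180:280])])[:,:,::-1])
E
```

```text
[474.01500698 206.15128896 227.26085806] [ 3.14157565e+00 -6.90218823e-04  1.61865876e-01]
(array([ 0.  , -0.04, -0.03]), array([ 0.007, -0.044,  0.975]))
```

View pics/lab.png

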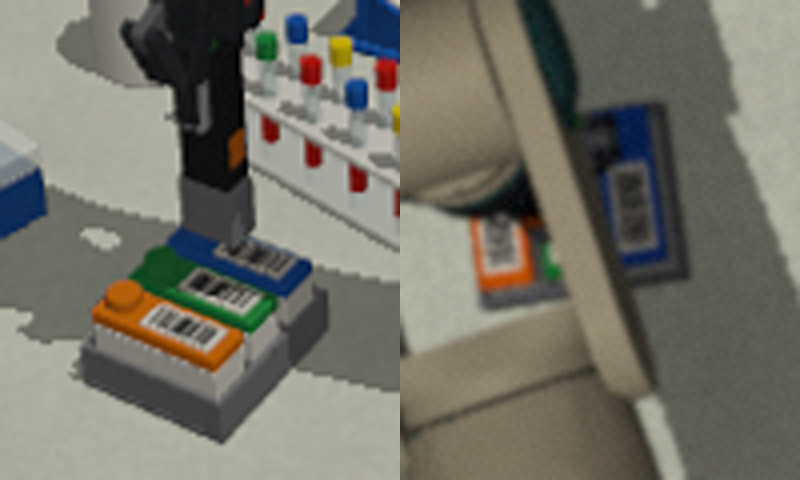

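```bash
python3 - <<'E'
from h import *; c=D["side"]
np.set_printoptions(precision=1,suppress=True)
R=pose(9.3,[0,0,1])
def pj(X): q=c["intrinsics"]@(c["R"]@X+c["t"]); return (q[:2]/q[2]-[225,225])*4+1.5
for x,y in((22,-13),(22,13),(-22,13),(-22,-13),(0,0)): print("head corner",x,y,pj(np.array([474,206.2,227.3])+R.apply([x,y,112])))
w=lambda u,v,z:onz("side",225+(u-1.5)/4,225+(v-1.5)/4,z)
L=[w(*p,66) for p in((198,265),(262,290),(242,311),(177,286))]; print(np.array(L),np.mean(L,0))
E
```

```text
head corner 22 -13 [178.2 234.1]
head corner 22 13 [201.  212.8]
head corner -22 13 [256.1 234. ]
head corner -22 -13 [233.7 256. ]
head corner 0 0 [217.1 234.1]
[[505.1 196.4  66. ]
 [454.  187.6  66. ]
 [449.7 211.6  66. ]
 [500.6 221.1  66. ]] [477.4 204.2  66. ]
```

The side view shows the head over the green label and in line with it. Both cameras agree to within about 3 mm, so I'll do the final descent.

move_arm --pt "0 0 0.1 0 0 0" --pt "0 0 0.2 0 0 0" --pt "0 0 0.2 0 0 0" --pt "0 0 0.2 0 0 0" --pt "0 0 0.15 0 0 0" --pt "0 0 0.1 0 0 0" --pt "0 0 0 0 0 0" --pt "0 0 0 0 0 0" --pt "0 0 0 0 0 0" --pt "0 0 0 0 0 0"

```text
t: 18.42
tcp_pos: [474.2, 206.2, 199.3]
ee_rot: [-3.141, -0.002, 0.162]
contact_force: [-0.3, 1.3, -2.8]
gripper_width: 25.5
finger_force: 35.5
```

```bash
python3 - <<'E'
from h import *; from plant import env; import cv2
s=env.sense(); print(s["tcp_pos"],s["ee_rot"],s["contact_force"],s["finger_force"],s["t"])
p,d=env.snapshot("side")
cv2.imwrite("pics/fin.png",cv2.resize(p[225:345,225:325],None,fx=5,fy=5,interpolation=cv2.INTER_CUBIC)[:,:,::-1])
E
```

```text
[474.21525557 206.21768465 199.26058018] [-3.14143606e+00 -1.53084235e-03  1.61835416e-01] [-0.25821149  1.2513894  -2.81698415] 35.46305179595947 18.425
```

View pics/fin.png

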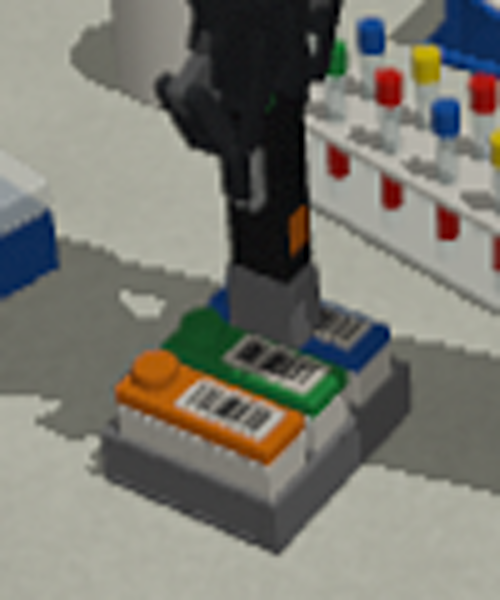

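The final view shows the head bottom centred near (273,315), directly above the label centre at (275,361). That is about 21 mm above the label, touching nothing, so I'm handing in.

```bash
python3 -c "
from plant import env
print(env.hand_in())"
```

```text
the job is handed in; nothing more can be done
None
```

The job is handed in, though the hand-in returned no verdict: the reader was held about 5 cm square to the code for over 1.2 s, then carried over the rack, and it is now held still and upright about 2 cm above the green label. The camera views showed no contact along the way.

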